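# Tip the cuvette tray on the titration bench

### The job

The steel tipping tray has a black chock standing under its lip: draw the chock out from under the lip, away from the tray, and stand it upright in the middle of the cork mat. Then press the tray's lip down onto its stop so that all three cuvettes slide to the lip end, and keep it pressed firmly but gently there, with about 12 N, for a good second (the thin lip must never see 20 N). Ease the sprung tray back up to level under control, never letting it snap back, with the cuvettes left lying in it at the lip end and the other glassware left where it is.

Things in the scene. Friction and masses are not known exactly. Their poses are not given: they have to be found in the camera images.
- hinge (a point): Point on the hinge axis, mid-station, 110 mm above the bench; fixed. x is level, along the tray from the lip end to the far end; y is the hinge axis; z up. White stand: base 190 x 150 mm, two cheeks 128 mm high beside the tray at y = +-65 to +-73 mm.
- tray (a joint): Tilt of the tray, rad: 0 level (sprung against a rest), about 0.55 with the lip down on a hard stop. A spring pushes it up: about 2 N at the lip when level, 4 N at the stop; let go, it snaps up. A turn t carries a point (x, z) from the hinge axis to (x cos t - z sin t, x sin t + z cos t): the lip, at negative x, goes down.
- tray_frame (a point): Point on the floor of the open steel tray (0.4 kg), 2.5 mm above the hinge axis at tilt 0. Axes turn with the tray: x from lip end to far end, y across, z up. Tray x -100 to 100, y -60 to 60 mm, 4 mm walls 22 mm high over the floor; two ribs 10 mm high along x make three lanes 35 mm wide.
- lip (a point): Point in the middle of the top face of the tray's flat push lip, at x = -140 mm, z = 0 of tray_frame. The lip is a 5 mm sheet level with the tray floor, from x = -100 (end wall) to -155 mm, 80 mm wide, outside the end wall.
- cuvette0: Sample cuvette, a frosted white square bar with a grey cap at one end, 48 x 14 x 14 mm, about 20 g, lying along a lane of the tray near its far end at the start; origin under its middle, x along its length. It slides (friction about 0.3 to 0.5) when the tray is tilted; against the end wall at the lip end its middle is at x = -72 mm of tray_frame.
- cuvette1: Sample cuvette, a frosted white square bar with a grey cap at one end, 48 x 14 x 14 mm, about 20 g, lying along a lane of the tray near its far end at the start; origin under its middle, x along its length. It slides (friction about 0.3 to 0.5) when the tray is tilted; against the end wall at the lip end its middle is at x = -72 mm of tray_frame.
- cuvette2: Sample cuvette, a frosted white square bar with a grey cap at one end, 48 x 14 x 14 mm, about 20 g, lying along a lane of the tray near its far end at the start; origin under its middle, x along its length. It slides (friction about 0.3 to 0.5) when the tray is tilted; against the end wall at the lip end its middle is at x = -72 mm of tray_frame.
- chock: Black plastic chock, 0.2 to 0.33 kg, standing on the bench at the lip end; origin underneath the grip post, x towards the tray. Post x -12 to 12, y -8 to 8, 145 mm high; prop x 30 to 56, y -20 to 20, 105 mm high, about 23 mm of it under the lip with 2.5 mm to spare; foot x -17 to 61, y -22 to 22, 12 mm thick.
- chock_grip (a point): Point in the chock's grip post, 125 mm above its underside; axes as the chock. Take it from above, fingers on the post's 16 mm wide y sides. Draw the chock level away from the tray (its -x) by 30 to 45 mm to clear the lip before lifting it.
- mat_top (a point): Middle of the top face of the cork mat, 150 x 150 mm, 4 mm thick, fixed to the bench on the other side (left or right) from the station. The chock is to stand on it with its grip post within 65 mm of this point, in any direction.
- beaker: Bystander: glass beaker, 56 mm wide, 65 mm high, between station and mat on the robot's side; origin under its middle.
- vial: Bystander: glass jar, 40 mm wide, 70 mm high, beyond the beaker; origin under its middle.
- wash_bottle: Bystander: white bottle, 90 mm wide, 190 mm high, to the right; origin under its middle.
- amber_bottle: Bystander: amber bottle, 80 mm wide, 180 mm high, left; origin under its middle.
- small_bottle: Bystander: glass bottle with a blue cap, 60 mm wide, 100 mm high, right; origin under its middle.
- weigh_dish: Bystander: low white dish, 100 x 80 x 25 mm, to the left; origin under its middle.
Things that resemble listed ones, but are neither listed nor needed, are in the scene too. Several things look just like the chock: the one meant starts farthest from the robot's base.

How it is judged:
By the outcome, as a careful person would: the job done as asked, in the order asked, and still so for the second after the job is handed in, with the robot touching nothing.
It also fails if it takes over 72 s, if anything falls off the work surface, if the arm or the gripper's body presses on something with over 40 N, if the wrist force passes 120 N, or if a joint passes its speed limit or range.

### The arm

A 6-joint arm with a two-finger parallel gripper is mounted at the origin on the work surface. World frame = base frame: x ahead of the robot, y to its left, z up, the work surface at z = 0. Lengths are in mm, angles in rad, forces in N, time in s.
With the tool pointing down it reaches from about 300 to 775 mm from the base axis. Payload 14.6 kg.
Tool frame: the origin (TCP) lies midway between the tips of the shut fingers; the grasp point (between the pads) lies 19 mm behind it (manip.tcp_to_grasp is the distance from the TCP to the grasp point, in mm); z points along the fingers, x is the direction in which the jaws open and shut, and the axes are right-handed (so a half turn about z gives the same grasp; the last joint's range is limited). The gripper opens to 94 mm and grips with 3 to 60 N. Pads are 16 mm wide; open, the fingers measure 119 mm over their backs; the gripper's body (75 mm by 177 mm) begins 78 mm behind the grasp point.
Start: joints at [-1.222, 0.3, 1.521, -0, 1.321, -0.067], TCP at [222.149, -503.129, 205.446] pointing down, gripper open.
Joint ranges: [-3.03, 3.03], [-0.79, 2.21], [0.23, 2.52], [-1.04, 4.18], [0, 3.07], [-2.55, 2.55]. Speed limits (rad/s): [2.22, 2.22, 2.57, 3.14, 3.14, 3.14].

### API

Orientations are given as [roll, pitch, yaw] about the fixed x, y, z axes, in that order (R = Rz(yaw) Ry(pitch) Rx(roll)).
In Python, from cell import manip gives the robot as it stands.
- The arm moves only by the tool arm_command, never from a script. Its argument "steps" is a list of rows, each a list of 3 entries, a list of its own where there are three numbers: the opening, from 0 (shut) to 1 (fully open), then the shift along the tool's x, y, z in cm, then the turn about the tool's z in rad. A call has 1 to 5 rows; each row shifts and turns the commanded pose from where the row before left it, along the tool's axes as they then stand; what a row does not reach is not made up. A row lasts 1/12 s, in which the tool goes at most 41.7 mm and 7.16 degrees, less where a joint would pass 70% of its speed; a pose out of reach is approached as far as the arm can. A call with a gripper value outside its range is refused whole. The fingers move at their own pace and stop on an object; "force" is the grip in N (left out, the last holds). Time passes only in rows, so rows that do not move let the fingers close. It gives the time, the measured TCP pose, the force and the opening at its end, in the units of the state.
- manip.read_state(): the state, without advancing time (a new reading comes with each control period).
- manip.camera(name): name is "scene" or "top" or "wrist"; returns (picture, depth): 480x640x3 uint8, red, green, blue; 480x640 float32, mm along the optical axis (not along the pixel's ray), 0 where there is no reading.
- manip.calibration(name): a dict with "fx", "fy", "cx", "cy" (pixels), "R" (3x3) and "t" (3): a world point X has camera coordinates R X + t; the wrist camera has in their place "tool_from_camera" (4x4, takes a point from camera to tool coordinates, whose origin is the TCP and whose axes are the tool frame's). Camera axes: x right, y down, z forward; pixel columns grow to the right and rows downward; lengths in mm; the calibration is good to about 2 mm. A picture is of the moment at which its call begins: read the wrist's pose just before it. calibration takes no time and is no camera call.
- manip.sign_off(): hands the job in, once; it reports no verdict.
The state is a dict: "clock": time; "joints": joint angles; "qd": joint speeds; "effort": joint torques, N m; "eef_pos": TCP position; "eef_rot": TCP orientation; "wrist_force": force on the tool from outside, world axes, zero at the start; "moment": the same for the moment, N m; "finger_gap": finger opening in mm.
Only numpy, scipy, OpenCV 4.12 (cv2) and the standard library are available. Lean on these libraries where they do the work, as an engineer would, in place of code of your own. Each camera call takes 0.05 s, during which the arm holds its last target.

## Working session

There is one attempt and no reset: what is moved stays moved. The work goes in short steps, Python scripts to look and compute and a tool call to move; the robot and the scene stay as the last step left them, time stands still between calls to the robot, and variables do not carry over. Pictures are saved under pics/ and viewed, and the job is handed in when it is done.

Besides the shell and the picture viewer there is one more tool, called as a command line: name --argument value ..., lists and objects as JSON in quotes. arm_command: Moves the arm, as the interface text tells. Its arguments: {"type":"object","properties":{"steps":{"type":"array","items":{"type":"array"}},"force":{"type":"number"}},"required":["steps"]}

```bash
ls; mkdir -p pics; python3 - <<'E'
from cell import manip
import cv2,numpy as np
print(manip.read_state())
for n in("scene","top"):
    p,d=manip.camera(n); cv2.imwrite(f"pics/{n}0.png",p[:,:,::-1]); np.save(f"pics/{n}0_d.npy",d)
    print(n,manip.calibration(n))
print(manip.calibration("wrist"), manip.tcp_to_grasp)
E
```

```text
pics
{'clock': 0.0, 'joints': array([-1.22160273e+00,  3.00498996e-01,  1.52161676e+00, -1.35652446e-06,
        1.32069736e+00, -6.66012467e-02]), 'qd': array([-0.00097603, -0.00064195, -0.00041113,  0.00038409,  0.00033877,
       -0.00078157]), 'effort': array([ 1.56609127e-03, -5.31807196e+01, -3.52736557e+01,  7.09055574e-02,
        2.44342204e-02, -5.22872779e-05]), 'eef_pos': array([ 222.0555005 , -502.87741211,  204.85593837]), 'eef_rot': array([-3.14151274e+00,  1.21785022e-03, -1.15500110e+00]), 'wrist_force': array([-0.20274798,  0.42622356, -0.08174428]), 'moment': array([-0.01682784, -0.00896986,  0.05770931]), 'finger_gap': 93.83182406954272}
scene {'fx': 440.59981408606933, 'fy': 440.59981408606933, 'cx': 321.4108072282294, 'cy': 236.90119708685944, 'R': array([[ 0.82425636,  0.56595588,  0.01718706],
       [ 0.43470645, -0.61307192, -0.65967653],
       [-0.36281091,  0.5512139 , -0.7513531 ]]), 't': array([-383.94373816, -140.15580593, 1213.48864608])}
top {'fx': 554.2656166636103, 'fy': 554.2656166636103, 'cx': 307.63544561189883, 'cy': 234.0144536424549, 'R': array([[ 4.11786870e-03, -9.99811731e-01, -1.89617090e-02],
       [-9.86528551e-01, -9.60699027e-04, -1.63586356e-01],
       [ 1.63537342e-01,  1.93798944e-02, -9.86346773e-01]]), 't': array([1.13912435e+00, 4.85157432e+02, 1.54202939e+03])}
{'fx': 363.194267791108, 'fy': 363.194267791108, 'cx': 321.5805815542657, 'cy': 239.04744832728622, 'tool_from_camera': array([[ 9.99999884e-01,  2.64293276e-04, -4.02482872e-04,
         4.21865557e-01],
       [-1.42990634e-04,  9.61186668e-01,  2.75898837e-01,
        -8.17519550e+01],
       [ 4.59779378e-04, -2.75898748e-01,  9.61186595e-01,
        -1.79676549e+02],
       [ 0.00000000e+00,  0.00000000e+00,  0.00000000e+00,
         1.00000000e+00]])} 18.8
```

View pics/scene0.png

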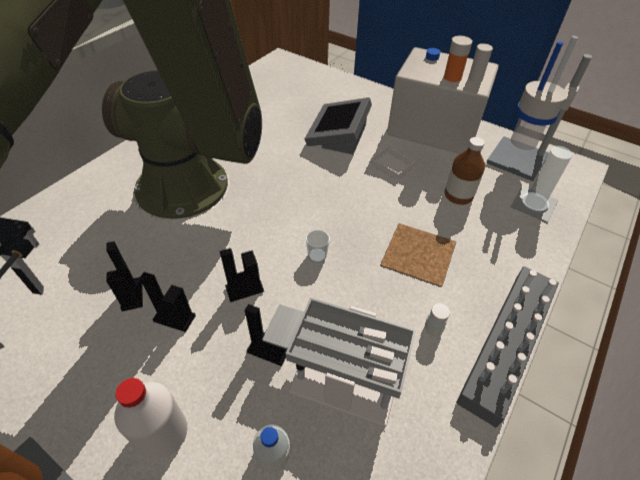

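View pics/top0.png

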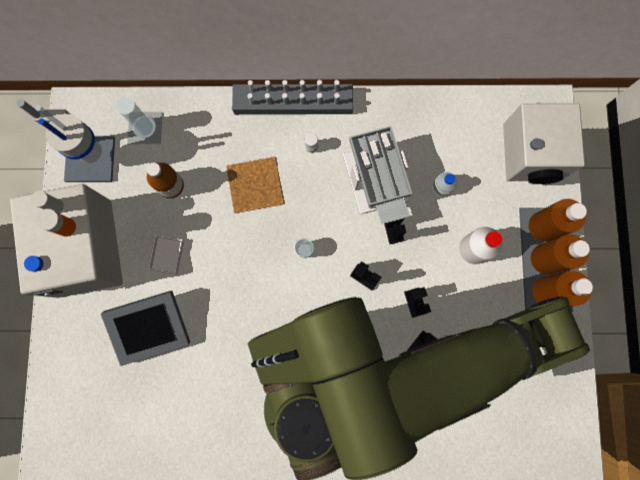

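Chock candidates, top / scene pixels: (395,230)/(265,335) under the lip; (366,275)/(242,273); (417,300)/(168,300); (424,340)/(122,275). The first is under the lip and farthest from the base, so I choose it and will check it in close crops.

```bash
python3 - <<'E'
import cv2,numpy as np
t=cv2.imread("pics/top0.png"); s=cv2.imread("pics/scene0.png")
a=cv2.resize(t[115:255,335:435],None,fx=5.5*100/100*.75,fy=5.5*.75,interpolation=cv2.INTER_CUBIC)
b=cv2.resize(s[290:420,235:425],None,fx=4,fy=4,interpolation=cv2.INTER_CUBIC)
cv2.imwrite("pics/topc.png",a);cv2.imwrite("pics/scenec.png",b)
print(a.shape,b.shape)
E
```

```text
(578, 412, 3) (520, 760, 3)
```

View pics/topc.png

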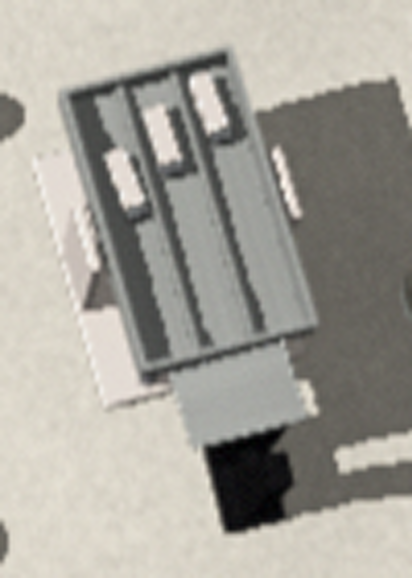

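View pics/scenec.png

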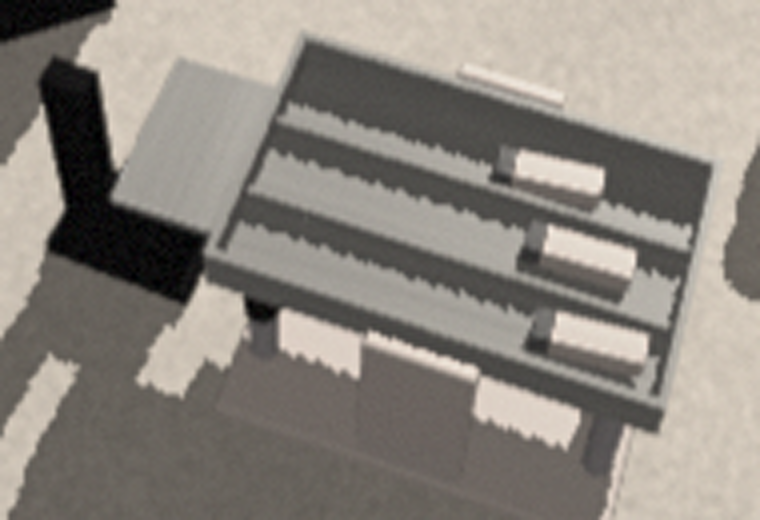

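The crops show the chosen chock: its prop runs under the lip, and its post stands free at about scene (253,308) and top (396,238). Next I measure the tray corners, lip and post in two views plus depth.

```bash
cat > h.py <<'E'
import numpy as np,cv2
from cell import manip
def ray(n,uv):
    c=manip.calibration(n); d=c["R"].T@np.array([(uv[0]-c["cx"])/c["fx"],(uv[1]-c["cy"])/c["fy"],1]); o=-c["R"].T@c["t"]; return o,d
def plane(n,uv,z):
    o,d=ray(n,uv); return o+d*(z-o[2])/d[2]
def tri(a,b):
    A=[];B=[]
    for n,uv in(("top",a),("scene",b)):
        o,d=ray(n,uv); d=d/np.linalg.norm(d); P=np.eye(3)-np.outer(d,d); A.append(P);B.append(P@o)
    A=np.vstack(A);B=np.hstack(B); x=np.linalg.lstsq(A,B,rcond=None)[0]
    return x,np.linalg.norm(A@x-B)
def cloud(n,d,T=None):
    c=manip.calibration(n); v,u=np.mgrid[:480,:640]
    P=np.stack([(u-c["cx"])/c["fx"]*d,(v-c["cy"])/c["fy"]*d,d],-1)
    if n!="wrist": P=(P-c["t"])@c["R"]
    else:
        M=c["tool_from_camera"]; P=P@M[:3,:3].T+M[:3,3]; P=P@T[:3,:3].T+T[:3,3]
    P[d<=0]=np.nan
    return P
def toolT():
    from scipy.spatial.transform import Rotation as R
    s=manip.read_state(); T=np.eye(4); T[:3,:3]=R.from_euler("xyz",s["eef_rot"]).as_matrix(); T[:3,3]=s["eef_pos"]; return T,s
E
python3 - <<'E'
from h import *
T=lambda x,y:(335+x/4.125,115+y/4.125)
S=lambda x,y:(235+x/4,290+y/4)
prs={"lip+y":((145,372),(305,37)),"far+y":((62,92),(715,162)),"far-y":((230,48),(660,405)),"lip-y":((316,325),(207,255)),"L+y":((192,445),(182,58)),"L-y":((312,412),(113,195))}
for k,(a,b) in prs.items(): print(k,*[np.round(q,1) for q in tri(T(*a),S(*b))])
for n in("top","scene"):
    d=np.load(f"pics/{n}0_d.npy");im=cv2.imread(f"pics/{n}0.png");P=cloud(n,d)
    g=im.max(2)<45
    for box in ([(380,425,205,255)] if n=="top" else [(235,305,295,370)]):
        u0,u1,v0,v1=box; m=g[v0:v1,u0:u1]; Q=P[v0:v1,u0:u1][m]; Q=Q[~np.isnan(Q[:,0])]
        for lo,hi in((138,152),(98,110),(8,20)):
            q=Q[(Q[:,2]>lo)&(Q[:,2]<hi)]
            if len(q)>2:
                (c,sz,an)=cv2.minAreaRect(q[:,:2].astype(np.float32)); print(n,lo,len(q),np.round(q.mean(0),1),"rect",np.round(c,1),np.round(sz,1),an)
    # mat
    hsv=cv2.cvtColor(im,cv2.COLOR_BGR2HSV)
    m=cv2.inRange(hsv,(8,90,80),(22,255,255)); m[:, :]=m
    cs=cv2.findContours(m,0,1)[0]
    for c in cs:
        if cv2.contourArea(c)>1500:
            r=cv2.minAreaRect(c); x=np.array([plane(n,p[0],4) for p in c]); rr=cv2.minAreaRect(x[:,:2].astype(np.float32)); print(n,"mat?",r,rr, np.nanmedian(P[int(r[0][1]),int(r[0][0])]))
            print(P[int(r[0][1]),int(r[0][0])])
E
```

```text
lip+y [ 551.7 -166.8  128.5] 3.5
far+y [ 741.1 -115.4  131.2] 0.1
far-y [ 772.1 -227.9  131.5] 1.0
lip-y [ 582.2 -280.1  129.3] 1.9
L+y [ 505.1 -199.7  111. ] 1.5
L-y [ 526.5 -277.4  118. ] 2.7
top 138 55 [ 480.9 -250.2  144.1] rect [ 481.1 -250.4] [23.5 15.8] 13.105198860168457
top 98 24 [ 500.2 -244.2  103.2] rect [ 492.2 -250. ] [45.2 34. ] 16.14613151550293
top 8 84 [ 485.5 -240.7   12.5] rect [ 496.  -248.1] [58.2 40.7] 14.327025413513184
top mat? ((557.2965087890625, 234.98948669433594), (70.82162475585938, 58.2951774597168), 85.36454010009766) ((488.59228515625, -720.1189575195312), (214.02989196777344, 166.64524841308594), 0.10435854643583298) 126.3718954959318
[ 471.5151748 -666.0076343  126.3718955]
top mat? ((254.34906005859375, 184.52828979492188), (48.222164154052734, 50.617916107177734), 79.3803482055664) ((640.5687866210938, 161.4373321533203), (147.7658233642578, 149.3181915283203), 10.863933563232422) 162.92751726461353
[641.30423289 162.92751726   4.87108238]
scene 138 102 [ 485.3 -253.6  144.4] rect [ 484.7 -252.7] [22.4 14.1] 9.980195045471191
scene 98 42 [ 488.4 -255.8  103.7] rect [ 487.9 -256.4] [23.1  8.2] 37.66871643066406
scene 8 309 [ 493.8 -253.1   12.7] rect [ 453.4 -234.2] [ 63.9 191.2] 69.84765625
scene mat? ((418.0000305175781, 253.50001525878906), (64.82669067382812, 46.4854850769043), 18.434947967529297) ((641.426025390625, 159.4047088623047), (147.8944854736328, 147.60728454589844), 10.76791763305664) 159.12799791407494
[640.28573587 159.12799791   2.47977277]
```

```bash
cat >> h.py <<'E'
def mv(target=None,z=None,yaw=None):
    """print shift in cm along the tool's axes from the measured pose, and turn"""
    T,s=toolT(); p=s["eef_pos"]; t=np.array([target[0],target[1],p[2] if z is None else z])
    y=s["eef_rot"][2]; print("pos",p.round(1),"rot",s["eef_rot"].round(4),"gap",round(s["finger_gap"],1),"F",s["wrist_force"].round(1),"t",s["clock"])
    print("shift cm",(T[:3,:3].T@(t-p)/10).round(2), "turn", None if yaw is None else round(y-yaw,3))
E
python3 - <<'E'
from h import *
for n,uv,z in(("top",(495,240),190),("top",(305,247),65),("top",(311,138),70),("top",(447,180),100)): print(plane(n,uv,z).round())
mv((482,-250),205,-1.304)
E
```

```text
[ 445. -480.  190.]
[444.   9.  65.]
[761.  -7.  70.]
[ 628. -385.  100.]
pos [ 222.1 -502.9  204.9] rot [-3.1415e+00  1.0000e-03 -1.1550e+00] gap 94.3 F [ 0.3 -0.4  0. ] t 0.1
shift cm [-1.264e+01 -3.399e+01  1.000e-02] turn 0.149
```

arm_command --steps '[[1,[0,0,0],0.075],[1,[0,0,0],0.075],[1,[-1.0,-2,0],0],[1,[-1.75,-3.2,0],0],[1,[-1.75,-3.2,0],0]]'

```text
clock: 0.52
eef_pos: [291.6, -436.9, 204.9]
eef_rot: [3.141, 0.001, -1.307]
wrist_force: [0.4, -0.3, 0.4]
finger_gap: 93.8
```

arm_command --steps '[[1,[-1.75,-3.2,0],0],[1,[-1.75,-3.2,0],0],[1,[-1.75,-3.2,0],0],[1,[-1.75,-3.2,0],0],[1,[-1.75,-3.2,0],0]]'

```text
clock: 0.93
eef_pos: [423.7, -309.6, 205.3]
eef_rot: [3.141, 0.0, -1.305]
wrist_force: [-0.5, -0.5, 0.2]
finger_gap: 94.0
```

arm_command --steps '[[1,[-1.75,-3.2,0],0],[1,[-2.0,-3.0,0],0],[1,[0,0,0],0],[1,[0,0,0],0]]'

```text
clock: 1.27
eef_pos: [473.4, -257.5, 205.0]
eef_rot: [3.141, 0.001, -1.302]
wrist_force: [0.5, 0.3, -0.4]
finger_gap: 94.0
```

```bash
python3 - <<'E'
from h import *
mv((482,-250),205,-1.304)
T,s=toolT(); p,d=manip.camera("wrist"); cv2.imwrite("pics/w1.png",p[:,:,::-1]); np.savez("pics/w1.npz",d=d,T=T)
P=cloud("wrist",d,T); m=p.max(2)<50
for lo,hi in((140,150),(100,109)):
    q=P[m&(P[...,2]>lo)&(P[...,2]<hi)]
    q=q[np.hypot(q[:,0]-482,q[:,1]+250)<70]
    if len(q)>5: print(lo,len(q),q.mean(0).round(1),cv2.minAreaRect(q[:,:2].astype(np.float32)))
E
```

```text
pos [ 473.4 -257.5  205. ] rot [ 3.1410e+00  6.0000e-04 -1.3021e+00] gap 94.0 F [ 0.5  0.3 -0.4] t 1.2667
shift cm [-0.49 -1.03  0.  ] turn 0.002
140 667 [ 486.2 -250.7  145.3] ((485.49298095703125, -251.0167694091797), (22.581024169921875, 13.798760414123535), 14.87867259979248)
100 108 [ 506.7 -248.8  104.6] ((505.08544921875, -249.91358947753906), (21.410415649414062, 30.799047470092773), 15.152334213256836)
```

View pics/w1.png

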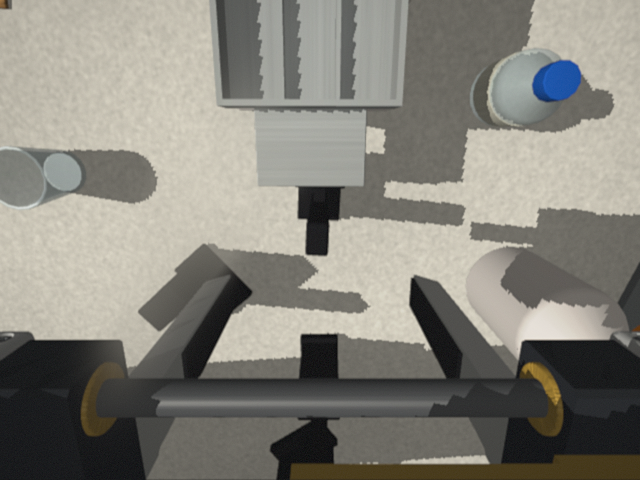

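Wrist view: the post top is at (318,237), in line with the lip at (310,150); the decoys are lower, near (320,355) and (305,440). Post is at about (485,-251), 145 mm high, yaw 15°, and all three cameras agree to within 4 mm.

```bash
python3 - <<'E'
from h import *
mv((485,-251),106,-1.306)
for uv in((360,272),(417,295)): print(plane("top",uv,145).round())
E
```

```text
pos [ 472.6 -258.5  205.1] rot [ 3.1409e+00  4.0000e-04 -1.3038e+00] gap 93.7 F [ 0.3 -0.7 -0.1] t 1.3167
shift cm [-0.39 -1.4   9.91] turn 0.002
[ 367. -138.  145.]
[ 307. -285.  145.]
```

arm_command --steps '[[0.6,[-0.2,-0.6,0],0],[0.6,[-0.2,-0.7,0.5],0],[0.6,[0,0,2],0],[0.6,[0,0,2],0],[0.6,[0,0,2],0]]'

```text
clock: 1.73
eef_pos: [484.1, -251.9, 139.4]
eef_rot: [-3.141, -0.0, -1.306]
wrist_force: [-0.5, -0.1, -0.2]
finger_gap: 63.9
```

arm_command --steps '[[0.6,[0,0,1.5],0],[0.6,[0,0,1.0],0],[0.6,[0,0,0.9],0],[0.6,[0,0,0],0],[0.6,[0,0,0],0]]'

```text
clock: 2.15
eef_pos: [484.3, -251.7, 106.6]
eef_rot: [-3.142, -0.0, -1.305]
wrist_force: [-0.0, 0.4, -0.3]
finger_gap: 56.4
```

```bash
python3 - <<'E'
from h import *
mv((485,-251),106,-1.306)
T,s=toolT(); p,d=manip.camera("wrist"); cv2.imwrite("pics/w2.png",p[:,:,::-1])
P=cloud("wrist",d,T); m=p.max(2)<50
q=P[m&(P[...,2]>138)&(P[...,2]<152)]
q=q[np.hypot(q[:,0]-482,q[:,1]+250)<40]
print(len(q),q.mean(0).round(1),cv2.minAreaRect(q[:,:2].astype(np.float32)))
E
```

```text
pos [ 484.3 -251.7  106.6] rot [-3.1415 -0.     -1.3053] gap 56.4 F [-0.   0.4 -0.3] t 2.15
shift cm [-0.05 -0.08  0.06] turn 0.001
2296 [ 487.2 -250.3  145. ] ((485.4109191894531, -251.132568359375), (23.771198272705078, 59.36014938354492), 13.098855018615723)
```

View pics/w2.png

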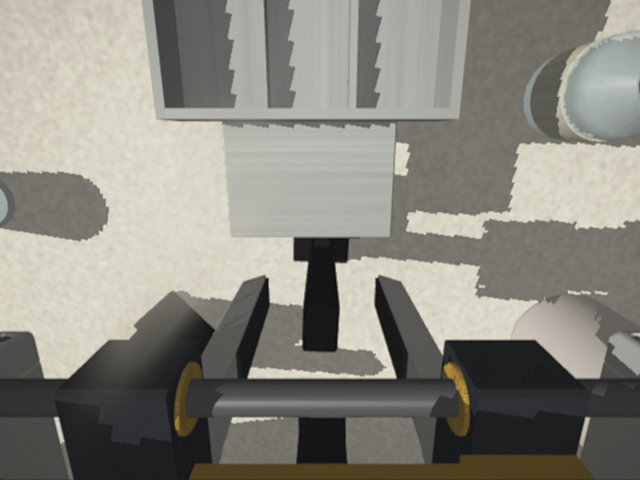

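The post (321,300) sits centred between the fingers. Closing.

arm_command --steps '[[0,[0,0,0],0],[0,[0,0,0],0],[0,[0,0,0],0],[0,[0,0,0],0],[0,[0,0,0],0]]' --force 30

```text
clock: 2.62
eef_pos: [484.3, -251.5, 106.6]
eef_rot: [-3.141, -0.0, -1.305]
wrist_force: [0.5, -0.8, -0.8]
finger_gap: 26.5
```

arm_command --steps '[[0,[0,0,0],0],[0,[0,0,0],0],[0,[0,0,0],0],[0,[0,0,0],0]]'

```text
clock: 2.95
eef_pos: [484.3, -251.4, 106.5]
eef_rot: [-3.142, 0.0, -1.305]
wrist_force: [-1.3, 0.6, 1.1]
finger_gap: 15.6
```

arm_command --steps '[[0,[0,0.5,0],0],[0,[0,1,0],0],[0,[0,1,0],0],[0,[0,1,0],0],[0,[0,0.5,0],0]]'

```text
clock: 3.37
eef_pos: [444.4, -262.5, 106.8]
eef_rot: [-3.141, -0.001, -1.306]
wrist_force: [-0.1, 0.5, 3.6]
finger_gap: 16.0
```

arm_command --steps '[[0,[0,0,0],0],[0,[0,0,0],0]]'

```text
clock: 3.53
eef_pos: [444.8, -262.4, 106.7]
eef_rot: [3.14, -0.0, -1.306]
wrist_force: [-3.0, -0.7, 6.0]
finger_gap: 15.6
```

```bash
python3 - <<'E'
from h import *
mv((641,160),160)
for n in("wrist","scene"):
  p,d=manip.camera(n); cv2.imwrite(f"pics/{n}3.png",p[:,:,::-1])
  if n=="scene": cv2.imwrite("pics/scene3c.png",cv2.resize(p[230:420,200:440,::-1],None,fx=3,fy=3))
E
```

```text
pos [ 444.8 -262.4  106.7] rot [ 3.1403e+00 -2.0000e-04 -1.3055e+00] gap 15.6 F [-3.  -0.7  6. ] t 3.5333
shift cm [-35.62 -30.    -5.38] turn None
```

View pics/wrist3.png

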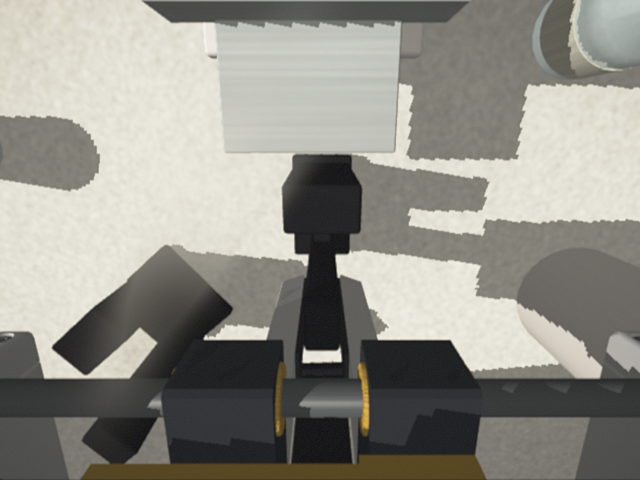

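View pics/scene3c.png

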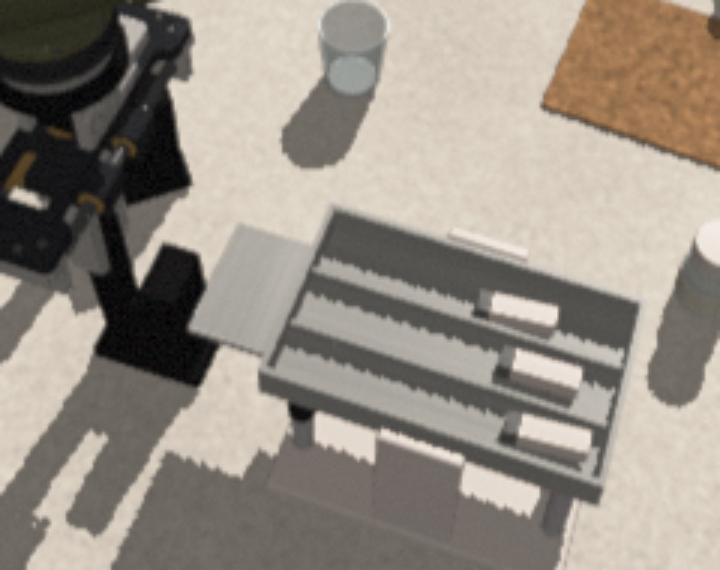

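The chock is clear of the lip: a gap shows between prop and lip at wrist (320,155) and at scene crop (205,250). Lifting.

arm_command --steps '[[0,[0,0,-0.5],0],[0,[0,0,-1.5],0],[0,[0,0,-2.5],0],[0,[0,0,-3],0],[0,[0,0,-3],0]]'

```text
clock: 4.05
eef_pos: [444.9, -261.5, 211.9]
eef_rot: [3.139, 0.002, -1.305]
wrist_force: [0.1, -0.3, -2.9]
finger_gap: 16.1
```

arm_command --steps '[[0,[0,0,-3],0],[0,[0,0,-2.5],0],[0,[0,0,-1.5],0],[0,[0,0,0],0],[0,[0,0,0],0]]'

```text
clock: 4.47
eef_pos: [445.4, -261.8, 280.7]
eef_rot: [3.141, 0.001, -1.305]
wrist_force: [0.1, 0.1, -2.9]
finger_gap: 15.7
```

```bash
python3 - <<'E'
from h import *
mv((627,157),280)
E
```

```text
pos [ 445.4 -261.8  280.7] rot [ 3.1409e+00  6.0000e-04 -1.3050e+00] gap 15.7 F [ 0.1  0.1 -2.9] t 4.4667
shift cm [-35.64 -28.52   0.07] turn None
```

arm_command --steps '[[0,[-1.2,-1,0],0],[0,[-2.5,-2,0],0],[0,[-2.5,-2,0],0],[0,[-2.5,-2,0],0],[0,[-2.5,-2,0],0]]'

```text
clock: 4.88
eef_pos: [502.7, -128.7, 279.2]
eef_rot: [3.138, 0.002, -1.305]
wrist_force: [0.3, -0.6, -3.4]
finger_gap: 15.8
```

arm_command --steps '[[0,[-2.5,-2,0],0],[0,[-2.5,-2,0],0],[0,[-2.5,-2,0],0],[0,[-2.5,-2,0],0],[0,[-2.5,-2,0],0]]'

```text
clock: 5.3
eef_pos: [566.5, 18.2, 279.1]
eef_rot: [3.138, 0.001, -1.305]
wrist_force: [0.2, 0.3, -2.7]
finger_gap: 15.8
```

arm_command --steps '[[0,[-2.5,-2,0],0],[0,[-2.5,-2,0],0],[0,[-2.5,-2,0],0],[0,[-2.5,-2,0],0],[0,[-1.3,-1,0],0]]'

```text
clock: 5.72
eef_pos: [623.9, 152.3, 278.2]
eef_rot: [3.137, 0.001, -1.303]
wrist_force: [0.6, 0.4, -2.8]
finger_gap: 15.5
```

arm_command --steps '[[0,[-0.6,-0.5,0],0],[0,[0,0,0],0],[0,[0,0,0],0],[0,[0,0,0],0]]'

```text
clock: 6.05
eef_pos: [626.8, 155.1, 281.0]
eef_rot: [3.141, -0.0, -1.306]
wrist_force: [-0.1, 0.6, -2.5]
finger_gap: 15.4
```

```bash
python3 - <<'E'
from h import *
mv((627,157),111)
for n in("wrist","scene"):
  p,d=manip.camera(n); cv2.imwrite(f"pics/{n}4.png",p[:,:,::-1])
E
```

```text
pos [626.8 155.1 281. ] rot [ 3.1407e+00 -2.0000e-04 -1.3061e+00] gap 15.4 F [-0.1  0.6 -2.5] t 6.05
shift cm [-0.18 -0.08 17.  ] turn None
```

View pics/wrist4.png

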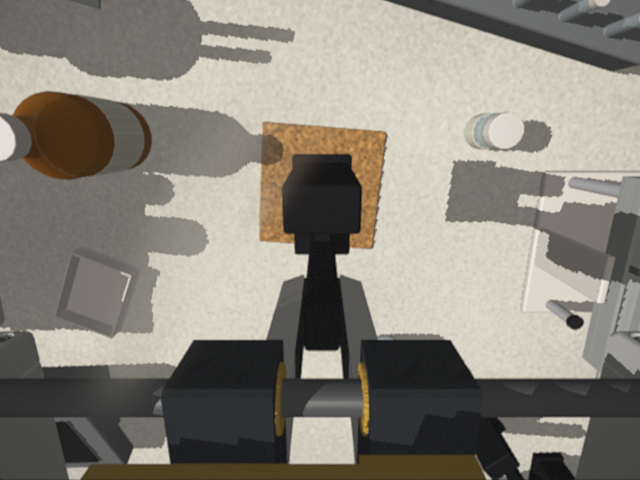

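View pics/scene4.png

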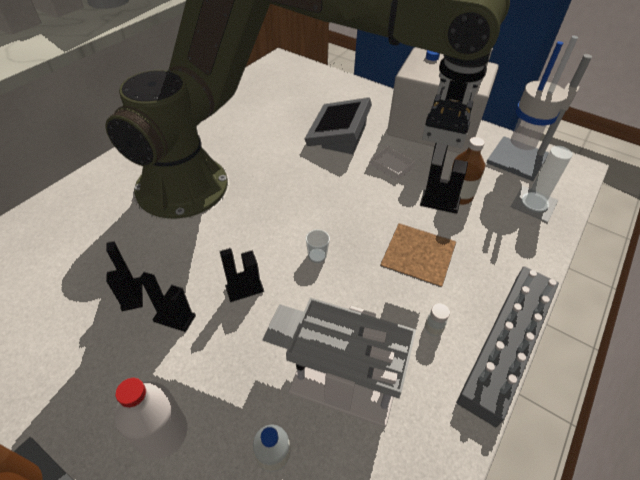

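The chock hangs upright over the mat (mat at wrist (320,185), scene (420,253)) and the amber bottle is clear. Lowering.

arm_command --steps '[[0,[-0.1,-0.1,1],0],[0,[0,0,2.5],0],[0,[0,0,3],0],[0,[0,0,3],0],[0,[0,0,3],0]]'

```text
clock: 6.57
eef_pos: [627.4, 157.1, 154.6]
eef_rot: [-3.142, 0.0, -1.306]
wrist_force: [1.5, 0.9, -3.2]
finger_gap: 15.8
```

arm_command --steps '[[0,[0,0,2],0],[0,[0,0,1],0],[0,[0,0,0.7],0],[0,[0,0,0.3],0],[0,[0,0,0],0]]'

```text
clock: 6.98
eef_pos: [628.1, 157.6, 116.9]
eef_rot: [-3.141, -0.0, -1.305]
wrist_force: [0.1, -0.9, -3.3]
finger_gap: 15.5
```

arm_command --steps '[[0,[0,0,0.2],0],[0,[0,0,0.1],0],[0,[0,0,0],0]]'

```text
clock: 7.23
eef_pos: [628.0, 157.7, 114.0]
eef_rot: [-3.141, -0.0, -1.305]
wrist_force: [-1.0, -0.1, -2.9]
finger_gap: 15.5
```

arm_command --steps '[[0,[0,0,0.1],0],[0,[0,0,0.1],0],[0,[0,0,0],0]]'

```text
clock: 7.48
eef_pos: [627.8, 157.6, 111.4]
eef_rot: [3.142, -0.0, -1.305]
wrist_force: [0.6, -0.2, -4.0]
finger_gap: 16.2
```

arm_command --steps '[[0,[0,0,0.1],0],[0,[0,0,0],0],[0,[0,0,0],0]]'

```text
clock: 7.73
eef_pos: [628.0, 157.7, 110.8]
eef_rot: [-3.141, -0.0, -1.305]
wrist_force: [0.2, 0.3, 1.1]
finger_gap: 15.9
```

Contact: the force turned from -3 N to +1 N at z 110.8, as predicted. Releasing.

arm_command --steps '[[0.25,[0,0,0],0],[0.35,[0,0,0],0],[0.45,[0,0,0],0],[0.5,[0,0,0],0],[0.5,[0,0,0],0]]'

```text
clock: 8.15
eef_pos: [627.9, 157.6, 110.5]
eef_rot: [-3.142, 0.0, -1.305]
wrist_force: [-0.5, -1.1, 0.2]
finger_gap: 45.2
```

arm_command --steps '[[0.5,[0,0,0],0],[0.5,[0,0,-1],0],[0.5,[0,0,-2],0],[0.5,[0,0,-3],0],[0.5,[0,0,-3],0]]'

```text
clock: 8.57
eef_pos: [627.5, 157.6, 201.9]
eef_rot: [3.141, 0.0, -1.305]
wrist_force: [0.7, -0.2, 0.8]
finger_gap: 47.2
```

arm_command --steps '[[0.5,[0,0,-3],0],[0.5,[0,0,-2],0],[0.5,[0,0,0],0]]'

```text
clock: 8.82
eef_pos: [628.9, 157.9, 256.6]
eef_rot: [-3.134, -0.001, -1.305]
wrist_force: [0.9, -0.2, 0.1]
finger_gap: 47.1
```

```bash
python3 - <<'E'
from h import *
T,s=toolT()
p,d=manip.camera("wrist"); cv2.imwrite("pics/wrist5.png",p[:,:,::-1])
P=cloud("wrist",d,T); m=p.max(2)<50
q=P[m&(P[...,2]>140)&(P[...,2]<156)]
q=q[np.hypot(q[:,0]-628,q[:,1]-157)<50]
print(len(q),q.mean(0).round(1),q[:,2].min(),q[:,2].max())
# tray refine from depth earlier w1
z=np.load("pics/w1.npz"); P=cloud("wrist",z["d"],z["T"]); im=cv2.imread("pics/w1.png")
Q=P[108:188,250:372].reshape(-1,3); Q=Q[(abs(Q[:,2]-112)<8)]
print("lip",len(Q),Q.mean(0),Q[:,2].std(),cv2.minAreaRect(Q[:,:2].astype(np.float32)))
# height along axis
mv((512,-239),250,None)
E
```

```text
510 [636.7 159.8 149.1] 140.59400656696494 151.77666277224353
lip 8690 [ 541.68587384 -230.18251109  113.1219115 ] 0.933451797209754 ((540.0684814453125, -230.86849975585938), (56.847938537597656, 84.43831634521484), 15.275093078613281)
pos [628.4 157.8 253.6] rot [-3.1369e+00 -4.0000e-04 -1.3049e+00] gap 47.0 F [ 0.5 -0.  -1.2] t 8.8667
shift cm [35.22 21.66  0.27] turn None
```

View pics/wrist5.png

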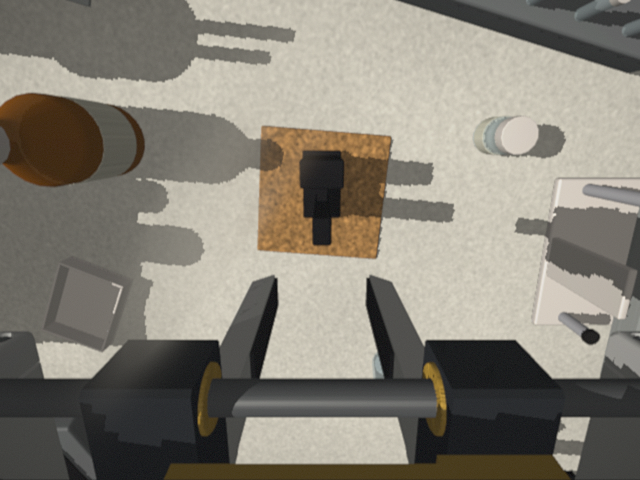

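The chock stands upright on the mat (wrist (322,195), mat (325,190)). Closing the fingers and moving over the lip, whose measured top is z 113, outer edge about (513,-238), yaw 15.3°.

arm_command --steps '[[0,[1.3,0.75,0],0],[0,[2.7,1.55,0],0],[0,[2.7,1.55,0],0],[0,[2.7,1.55,0],0],[0,[2.7,1.55,0],0]]'

```text
clock: 9.28
eef_pos: [591.5, 21.4, 249.4]
eef_rot: [3.14, 0.0, -1.305]
wrist_force: [1.1, 0.2, -0.1]
finger_gap: 16.9
```

arm_command --steps '[[0,[2.7,1.55,0],0],[0,[2.7,1.55,0],0],[0,[2.7,1.55,0],0],[0,[2.7,1.55,0],0],[0,[2.7,1.55,0],0]]'

```text
clock: 9.7
eef_pos: [552.2, -129.3, 249.6]
eef_rot: [3.14, 0.001, -1.305]
wrist_force: [1.3, -0.2, 0.4]
finger_gap: 0.8
```

arm_command --steps '[[0,[2.7,1.55,0],0],[0,[2.7,1.55,0],0],[0,[2.7,1.55,0],0],[0,[1.5,0.9,0],0],[0,[0,0,0],0]]'

```text
clock: 10.12
eef_pos: [523.5, -237.9, 249.4]
eef_rot: [3.14, 0.001, -1.308]
wrist_force: [0.5, 0.6, -0.6]
finger_gap: 0.8
```

```bash
python3 - <<'E'
from h import *
mv((525,-235),150,-1.304)
T,s=toolT()
p,d=manip.camera("wrist"); cv2.imwrite("pics/wrist6.png",p[:,:,::-1])
P=cloud("wrist",d,T)
E
```

```text
pos [ 523.5 -237.9  249.4] rot [ 3.1400e+00  9.0000e-04 -1.3083e+00] gap 0.8 F [ 0.5  0.6 -0.6] t 10.1167
shift cm [-0.24 -0.24  9.94] turn -0.004
```

View pics/wrist6.png

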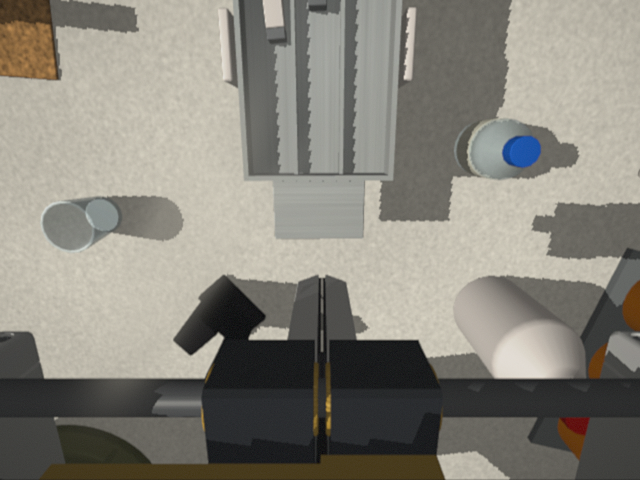

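The fingers point at the lip, centred on its width (lip (319,210)). Descending to just above it.

arm_command --steps '[[0,[-0.2,-0.2,1.5],0],[0,[0,0,3],0],[0,[0,0,3],0],[0,[0,0,2],0],[0,[0,0,1],0]]'

```text
clock: 10.58
eef_pos: [525.5, -230.9, 142.2]
eef_rot: [3.138, 0.003, -1.304]
wrist_force: [0.3, -0.7, 0.4]
finger_gap: 0.7
```

arm_command --steps '[[0,[0,0,1],0],[0,[0,0,0.5],0],[0,[0,0,0],0],[0,[0,0,0],0]]'

```text
clock: 10.92
eef_pos: [526.7, -232.8, 131.3]
eef_rot: [-3.141, -0.001, -1.305]
wrist_force: [0.4, -0.1, -0.7]
finger_gap: 0.6
```

```bash
python3 - <<'E'
from h import *
mv((525,-235),113,-1.304)
T,s=toolT()
p,d=manip.camera("wrist"); cv2.imwrite("pics/wrist7.png",p[:,:,::-1])
p,d=manip.camera("scene"); cv2.imwrite("pics/scene7.png",cv2.resize(p[230:420,200:440,::-1],None,fx=3,fy=3))
E
```

```text
pos [ 526.7 -232.8  131.3] rot [-3.1407e+00 -8.0000e-04 -1.3048e+00] gap 0.6 F [ 0.4 -0.1 -0.7] t 10.9167
shift cm [0.17 0.23 1.83] turn -0.001
```

View pics/wrist7.png

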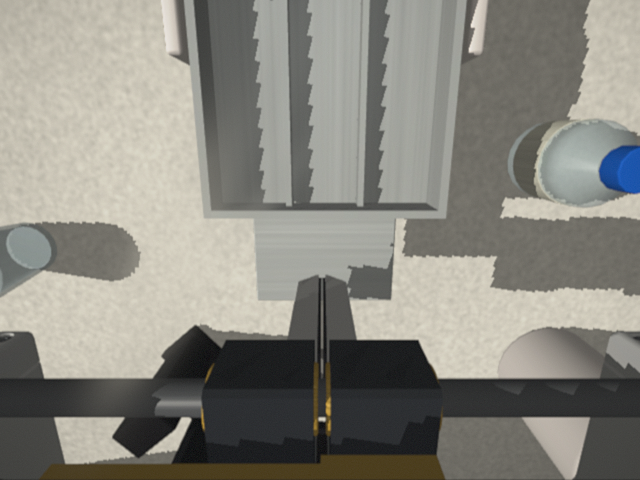

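View pics/scene7.png

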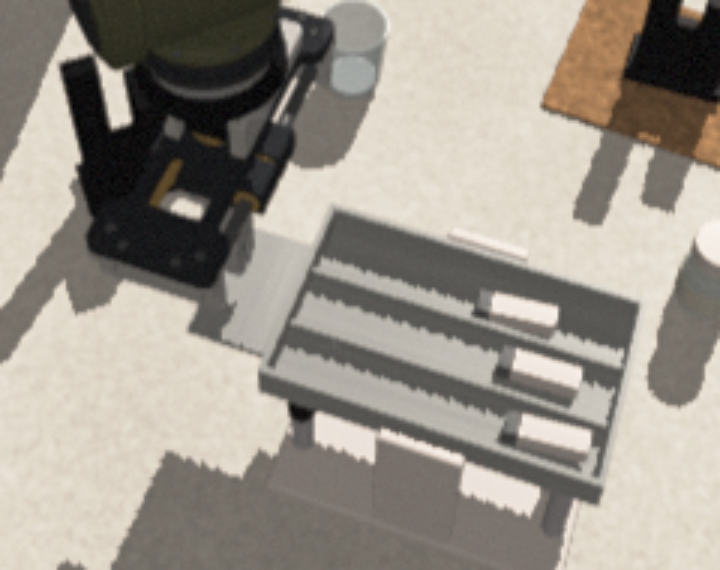

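Tips are over the outer part of the lip (lip rows 218–300, tip at (322,277)); cuvettes still at the far end. Going down to contact gently.

arm_command --steps '[[0,[0.1,0.2,0.6],0],[0,[0,0,0.6],0],[0,[0,0,0.3],0],[0,[0,0,0.2],0],[0,[0,0,0.1],0]]'

```text
clock: 11.43
eef_pos: [524.5, -234.2, 112.1]
eef_rot: [3.141, 0.0, -1.305]
wrist_force: [-1.8, 0.2, 1.9]
finger_gap: 0.6
```

arm_command --steps '[[0,[0,0,0.1],0],[0,[0,0,0.1],0],[0,[0,0,0.1],0],[0,[0,0,0.1],0]]'

```text
clock: 11.77
eef_pos: [524.7, -234.3, 108.5]
eef_rot: [-3.141, -0.0, -1.305]
wrist_force: [-1.8, 0.0, 1.0]
finger_gap: 0.3
```

arm_command --steps '[[0,[0,-0.02,0.3],0],[0,[0,-0.04,0.4],0],[0,[0,-0.04,0.4],0],[0,[0,-0.04,0.4],0],[0,[0,-0.04,0.4],0]]'

```text
clock: 12.18
eef_pos: [526.5, -233.8, 89.0]
eef_rot: [-3.141, -0.0, -1.305]
wrist_force: [-0.0, -0.4, 2.7]
finger_gap: 0.5
```

arm_command --steps '[[0,[0,-0.05,0.4],0],[0,[0,-0.1,0.4],0],[0,[0,-0.1,0.4],0],[0,[0,-0.1,0.4],0],[0,[0,-0.12,0.4],0]]'

```text
clock: 12.6
eef_pos: [531.1, -232.6, 69.1]
eef_rot: [-3.141, -0.0, -1.305]
wrist_force: [0.6, -0.7, 2.9]
finger_gap: 0.5
```

arm_command --steps '[[0,[0,-0.13,0.4],0],[0,[0,-0.15,0.4],0],[0,[0,-0.17,0.4],0],[0,[0,-0.18,0.4],0],[0,[0,-0.18,0.3],0]]'

```text
clock: 13.02
eef_pos: [538.7, -230.4, 49.9]
eef_rot: [3.141, 0.0, -1.305]
wrist_force: [-2.1, -2.6, 2.8]
finger_gap: 0.5
```

arm_command --steps '[[0,[0,-0.1,0.2],0],[0,[0,-0.05,0.1],0],[0,[0,-0.05,0.1],0],[0,[0,0,0],0]]'

```text
clock: 13.35
eef_pos: [540.6, -229.8, 46.3]
eef_rot: [3.141, 0.0, -1.305]
wrist_force: [-1.1, -1.7, 2.7]
finger_gap: 0.6
```

arm_command --steps '[[0,[0,-0.05,0.1],0],[0,[0,0,0],0]]'

```text
clock: 13.52
eef_pos: [541.1, -229.7, 45.3]
eef_rot: [3.141, 0.0, -1.305]
wrist_force: [-1.7, -1.1, 2.4]
finger_gap: 0.5
```

arm_command --steps '[[0,[0,-0.05,0.1],0],[0,[0,0,0],0]]'

```text
clock: 13.68
eef_pos: [541.6, -229.6, 44.4]
eef_rot: [3.142, 0.0, -1.305]
wrist_force: [-2.0, -1.8, 3.0]
finger_gap: 0.6
```

arm_command --steps '[[0,[0,-0.03,0.05],0],[0,[0,0,0],0]]'

```text
clock: 13.85
eef_pos: [541.9, -229.5, 43.9]
eef_rot: [3.142, 0.0, -1.305]
wrist_force: [-2.0, -1.5, 3.1]
finger_gap: 0.8
```

arm_command --steps '[[0,[0,-0.03,0.05],0],[0,[0,-0.03,0.05],0],[0,[0,0,0],0]]'

```text
clock: 14.1
eef_pos: [542.5, -229.3, 42.8]
eef_rot: [3.142, 0.0, -1.305]
wrist_force: [-2.9, -1.4, 2.9]
finger_gap: 0.3
```

arm_command --steps '[[0,[0,-0.03,0.05],0],[0,[0,0,0],0]]'

```text
clock: 14.27
eef_pos: [542.8, -229.2, 42.3]
eef_rot: [3.142, 0.0, -1.305]
wrist_force: [-2.9, -1.1, 2.1]
finger_gap: 0.3
```

arm_command --steps '[[0,[0,-0.03,0.05],0],[0,[0,0,0],0]]'

```text
clock: 14.43
eef_pos: [543.1, -229.2, 41.9]
eef_rot: [3.141, 0.0, -1.305]
wrist_force: [-3.7, -2.1, 2.9]
finger_gap: 0.8
```

arm_command --steps '[[0,[0,-0.03,0.05],0],[0,[0,0,0],0]]'

```text
clock: 14.6
eef_pos: [543.3, -229.2, 41.5]
eef_rot: [3.141, 0.0, -1.305]
wrist_force: [-5.0, -0.2, 6.1]
finger_gap: 0.3
```

The stop is reached at z≈41.5 (prediction 41.6); total ≈8 N. Easing up to about 12 N.

arm_command --steps '[[0,[0,0,0.03],0],[0,[0,0,0],0]]'

```text
clock: 14.77
eef_pos: [543.3, -229.2, 41.4]
eef_rot: [3.141, -0.0, -1.305]
wrist_force: [-4.6, -0.1, 6.6]
finger_gap: 0.1
```

arm_command --steps '[[0,[0,0,0],0],[0,[0,0,0],0]]'

```text
clock: 14.93
eef_pos: [543.3, -229.2, 41.4]
eef_rot: [3.142, -0.0, -1.305]
wrist_force: [-3.7, -0.4, 6.6]
finger_gap: 0.7
```

arm_command --steps '[[0,[0,0,0.04],0],[0,[0,0,0],0]]'

```text
clock: 15.1
eef_pos: [543.4, -229.2, 41.2]
eef_rot: [-3.142, -0.0, -1.305]
wrist_force: [-6.0, 0.2, 9.2]
finger_gap: 0.8
```

arm_command --steps '[[0,[0,0,0.04],0],[0,[0,0,0],0]]'

```text
clock: 15.27
eef_pos: [543.5, -229.2, 41.0]
eef_rot: [-3.141, -0.0, -1.305]
wrist_force: [-6.6, -0.6, 9.5]
finger_gap: 0.6
```

```bash
python3 - <<'E'
from h import *
for i in range(3):
  p,d=manip.camera("scene"); s=manip.read_state(); print(s["clock"],s["wrist_force"].round(1),np.linalg.norm(s["wrist_force"]).round(1),s["eef_pos"].round(2))
cv2.imwrite("pics/scene8.png",cv2.resize(p[230:420,200:440,::-1],None,fx=3,fy=3))
E
```

```text
15.3167 [-4.9  0.2 10.2] 11.3 [ 543.45 -229.2    41.  ]
15.3667 [-5.4  0.3 10.3] 11.7 [ 543.44 -229.2    40.99]
15.4167 [-5.2 -0.  11.1] 12.3 [ 543.45 -229.21   41.01]
```

View pics/scene8.png

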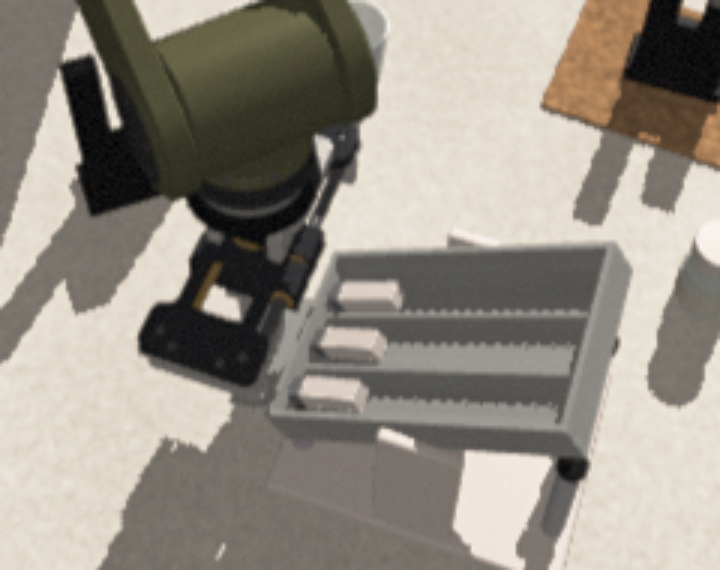

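All three cuvettes lie at the lip end (crop (370,295), (350,343), (333,393)); press ≈12 N. Holding.

arm_command --steps '[[0,[0,0,0.01],0],[0,[0,0,0],0],[0,[0,0,0],0],[0,[0,0,0],0],[0,[0,0,0],0]]'

```text
clock: 15.83
eef_pos: [543.5, -229.2, 41.0]
eef_rot: [-3.141, -0.0, -1.305]
wrist_force: [-5.8, 0.6, 11.5]
finger_gap: 0.8
```

arm_command --steps '[[0,[0,0,0],0],[0,[0,0,0],0],[0,[0,0,0],0],[0,[0,0,0],0],[0,[0,0,0],0]]'

```text
clock: 16.25
eef_pos: [543.5, -229.2, 41.0]
eef_rot: [-3.141, -0.0, -1.305]
wrist_force: [-4.8, 0.1, 10.1]
finger_gap: 0.6
```

arm_command --steps '[[0,[0,0,0],0],[0,[0,0,0],0],[0,[0,0,0],0],[0,[0,0,0],0],[0,[0,0,0],0]]'

```text
clock: 16.67
eef_pos: [543.5, -229.2, 41.0]
eef_rot: [-3.141, -0.0, -1.305]
wrist_force: [-6.3, 0.3, 10.9]
finger_gap: 0.4
```

arm_command --steps '[[0,[0,0,0],0],[0,[0,0,0],0],[0,[0,0,0],0],[0,[0,0,0],0],[0,[0,0,0],0]]'

```text
clock: 17.08
eef_pos: [543.5, -229.2, 41.0]
eef_rot: [-3.141, -0.0, -1.305]
wrist_force: [-4.8, 0.4, 10.0]
finger_gap: 0.4
```

Held about 2 s at ≈12 N. Easing up slowly, retracing the arc.

arm_command --steps '[[0,[0,0.03,-0.07],0],[0,[0,0.06,-0.1],0],[0,[0,0.08,-0.15],0],[0,[0,0.1,-0.2],0],[0,[0,0.1,-0.2],0]]'

```text
clock: 17.5
eef_pos: [539.8, -230.1, 47.6]
eef_rot: [-3.141, -0.0, -1.305]
wrist_force: [-1.8, 0.4, 2.8]
finger_gap: 0.5
```

arm_command --steps '[[0,[0,0.1,-0.2],0],[0,[0,0.1,-0.2],0],[0,[0,0.1,-0.2],0],[0,[0,0.09,-0.2],0],[0,[0,0.09,-0.2],0]]'

```text
clock: 17.92
eef_pos: [535.1, -231.4, 57.7]
eef_rot: [-3.141, -0.0, -1.305]
wrist_force: [-0.8, 0.0, 2.5]
finger_gap: 0.2
```

arm_command --steps '[[0,[0,0.08,-0.2],0],[0,[0,0.08,-0.2],0],[0,[0,0.08,-0.2],0],[0,[0,0.07,-0.2],0],[0,[0,0.07,-0.2],0]]'

```text
clock: 18.33
eef_pos: [531.5, -232.4, 67.6]
eef_rot: [-3.141, -0.0, -1.305]
wrist_force: [-0.0, -0.2, 2.1]
finger_gap: 0.5
```

arm_command --steps '[[0,[0,0.06,-0.2],0],[0,[0,0.06,-0.2],0],[0,[0,0.06,-0.2],0],[0,[0,0.06,-0.2],0],[0,[0,0.05,-0.2],0]]'

```text
clock: 18.75
eef_pos: [528.6, -233.1, 77.6]
eef_rot: [-3.142, 0.0, -1.305]
wrist_force: [0.5, -0.3, 1.7]
finger_gap: 0.1
```

arm_command --steps '[[0,[0,0.05,-0.2],0],[0,[0,0.05,-0.2],0],[0,[0,0.04,-0.2],0],[0,[0,0.04,-0.2],0],[0,[0,0.04,-0.2],0]]'

```text
clock: 19.17
eef_pos: [526.5, -233.7, 87.6]
eef_rot: [-3.142, 0.0, -1.305]
wrist_force: [1.4, 1.0, 3.2]
finger_gap: 0.4
```

Still in contact. Continuing.

arm_command --steps '[[0,[0,0.03,-0.2],0],[0,[0,0.03,-0.2],0],[0,[0,0.03,-0.2],0],[0,[0,0.02,-0.2],0],[0,[0,0.02,-0.2],0]]'

```text
clock: 19.58
eef_pos: [525.2, -234.0, 97.6]
eef_rot: [3.141, 0.0, -1.305]
wrist_force: [1.4, -0.1, 2.3]
finger_gap: 0.4
```

arm_command --steps '[[0,[0,0.01,-0.15],0],[0,[0,0.01,-0.15],0],[0,[0,0,-0.15],0],[0,[0,0,-0.15],0],[0,[0,0,-0.15],0]]'

```text
clock: 20.0
eef_pos: [524.9, -234.1, 104.9]
eef_rot: [3.141, 0.0, -1.305]
wrist_force: [-0.3, 0.2, 2.0]
finger_gap: 0.6
```

arm_command --steps '[[0,[0,0,-0.1],0],[0,[0,0,-0.1],0],[0,[0,0,-0.1],0],[0,[0,0,-0.1],0],[0,[0,0,-0.1],0]]'

```text
clock: 20.42
eef_pos: [525.1, -234.1, 110.0]
eef_rot: [3.141, 0.0, -1.305]
wrist_force: [-0.8, -0.9, 1.2]
finger_gap: 0.8
```

arm_command --steps '[[0,[0,0,-0.1],0],[0,[0,0,-0.1],0],[0,[0,0,-0.1],0],[0,[0,0,-0.1],0],[0,[0,0,-0.1],0]]'

```text
clock: 20.83
eef_pos: [525.1, -234.0, 114.9]
eef_rot: [3.142, 0.0, -1.305]
wrist_force: [0.9, -0.8, -0.6]
finger_gap: 0.6
```

The tray is level and contact ended gently at z≈113. Backing off upwards.

arm_command --steps '[[0,[0,0,-0.5],0],[0,[0,0,-1.5],0],[0,[0,0,-3],0],[0,[0,0,-3],0],[0,[0,1,-3],0]]'

```text
clock: 21.25
eef_pos: [515.9, -236.3, 226.4]
eef_rot: [-3.142, 0.0, -1.304]
wrist_force: [0.5, -0.1, 0.1]
finger_gap: 0.6
```

arm_command --steps '[[0,[0,3,-2],0],[0,[0,3,0],0],[0,[0,3,0],0],[0,[0,1.5,0],0],[0,[0,0,0],0]]'

```text
clock: 21.67
eef_pos: [412.3, -265.0, 245.8]
eef_rot: [-3.141, -0.001, -1.307]
wrist_force: [0.4, 0.2, -0.5]
finger_gap: 0.2
```

```bash
python3 - <<'E'
from h import *
T,s=toolT();print(s["clock"],s["eef_pos"],s["qd"].round(3))
for n in("scene","top","wrist"):
  p,d=manip.camera(n); cv2.imwrite(f"pics/{n}9.png",p[:,:,::-1]); P=cloud(n,d,T)
  if n=="scene":
    a=p
  m=p.max(2)<50
  if n!="wrist":
    q=P[m&(P[...,2]>138)&(P[...,2]<158)]; q=q[np.hypot(q[:,0]-628,q[:,1]-157)<60]
    print(n,"post",len(q),np.median(q,0).round(1))
    for nm,x,y,h in(("beaker",444,9,65),("vial",761,-7,70)): pass
    # frosted cuvette tops: z ~ 126.5 in tray frame
    ca,sa=np.cos(.2667),np.sin(.2667); D=P-np.array([663,-197.3,112.5]); X=D[...,0]*ca+D[...,1]*sa; Y=-D[...,0]*sa+D[...,1]*ca; Z=D[...,2]
    br=p.min(2)>150
    for lane in(-39,0,39):
      k=br&(abs(Y-lane)<16)&(abs(X)<98)&(Z>9)&(Z<20); print(n,"lane",lane,k.sum(),X[k].mean().round(1),X[k].min().round(1),X[k].max().round(1)) if k.sum() else print("none")
    k=(abs(Y)<35)&(X>-150)&(X<-108)&(abs(Z)<20); print("lip z",np.nanmedian(Z[k]+112.5))
cv2.imwrite("pics/scene9c.png",cv2.resize(a[200:420,200:480,::-1],None,fx=2.7,fy=2.7))
E
```

```text
21.6667 [ 412.25417295 -264.98187647  245.82647406] [ 0.047  0.052 -0.058  0.009 -0.001  0.048]
scene post 42 [635.1 151.9 144.7]
scene lane -39 167 -65.8 -87.6 97.4
scene lane 0 150 -66.3 -87.7 97.2
scene lane 39 139 -67.7 -87.1 -48.4
lip z 113.02787704716103
top post 56 [631.7 159.5 147.5]
top lane -39 75 -65.5 -94.8 40.0
top lane 0 89 -55.9 -96.8 81.7
top lane 39 69 -68.2 -95.6 1.7
lip z 112.03656959778348
```

View pics/scene9c.png

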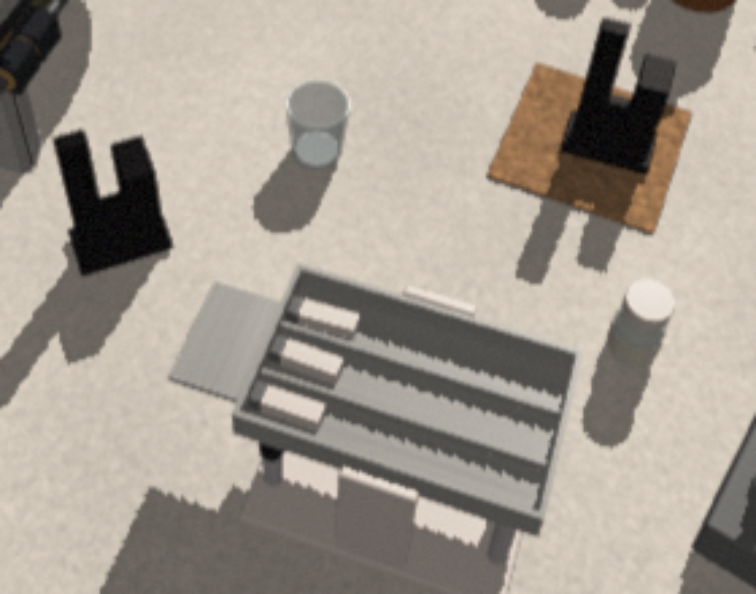

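View pics/top9.png

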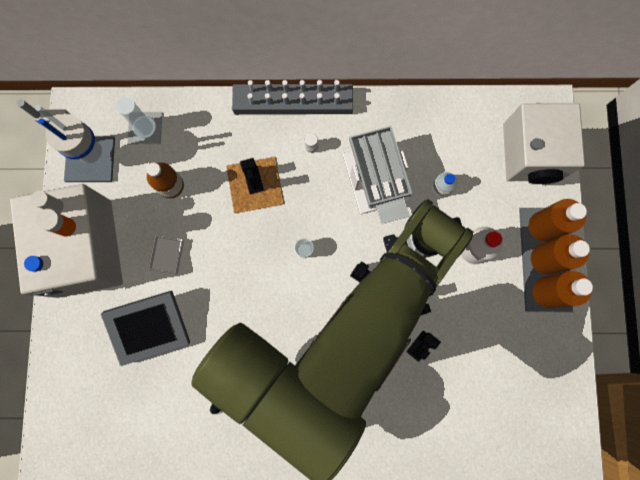

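Scene crop: tray level, three cuvettes at the lip end ((325,316), (308,360), (288,405)), and the chock upright on the mat at (615,120). In the top view the beaker (305,247), vial (311,142) and the bottles are where they started.

```bash
python3 -c "
from cell import manip
print(manip.sign_off())"
```

```text
the job is handed in; nothing more can be done
None
```

The job is done and handed in, at about 22 s on the robot's clock, and my last checks were consistent with everything asked.

- **Chock:** I drew it about 40 mm out from under the lip and lifted it. It now stands upright on the mat, with its post about 10–15 mm from the mat's middle. The cameras differ by a few mm on its exact position.
- **Press:** I followed the lip's arc down to the stop and held it for about 2 s at 11–13 N total, of which 10–11.5 N was vertical. The highest total force I saw was about 13 N. Forces were only sampled at the end of each move and at camera calls, so shorter peaks between readings would not show.
- **Return:** I eased the tray up at about 25 mm/s or less. The force fell from about 3 N and contact ended near level, where the lip measured 112–113 mm high.
- **Cuvettes and glassware:** All three cuvettes lie at the lip end in the final scene and top pictures. My colour-mask readings of their positions were less clean, because some stray bright pixels from elsewhere in the lanes got in. The glassware and bottles appeared unmoved by eye in the top view, and the arm was clear of everything.

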